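Set the hold-down screw of a wood lathe's saddle

TASK

Set the running clearance of the lathe saddle: turn the winged clamp screw clockwise until it bottoms firmly, finger-tight and without forcing it, then back it off a quarter of a turn and let go. Leave the wood and the wrench lying by the lathe where they are.

Things in the scene. Friction and masses are not known exactly. Their poses are not given: they have to be found in the camera images.
- screw: upright steel clamp screw in the green overhead arm of the lathe's saddle. Its wing is a plain bar 56 mm long (this body's x), 12 mm thick (y), 28 mm tall; origin at the wing's centre on the screw axis, 188 mm above the table, z up. 30 mm lie clear between wing and boss, except a 25 mm hub (upper 12 mm) and a 16 mm stem. Captive: it turns in place, at constant height
- wing_end (a point): middle of one end face of the wing, 28 mm from the screw axis along the screw's x. Right-hand thread: clockwise from above tightens. The screw turns with a steady friction of about 0.05 N m and stays where it is left. At the start it stands 0.35 to 0.7 of a turn short of bottoming
- shoe: the clamp shoe that the screw drives, in a round brass housing (44 mm diameter, 67.5 to 89.5 mm high) below it; origin on the screw axis at its underside, z up. The screw bottoms where its x points along this x, give or take 17 degrees: find it by feel. Then about 0.3 N m more per 0.05 rad of further turning. Finger-tight is 0.25 to 0.5 N m on the wing for a moment; over 0.7 N m is forcing it
- saddle: the saddle, fixed on the lathe bed: base plate top at 67.5 mm, a column 43 to 65 mm from the screw axis on its +x side, an overhead arm 50 mm wide whose boss (40 mm diameter) ends 144 mm above the table. Origin on the screw axis at table height, y along the bed. Headstock (240 mm tall) about 0.2 m or more from the axis towards +y, tailstock (214 mm) 0.15 m or more towards -y
- blank: bystander: square wooden turning blank 45 x 150 x 45 mm lying on the table before the lathe, origin under its centre
- finial: bystander: small turned wooden finial standing on the table, 44 mm wide, 90 mm tall, origin under its centre
- wrench: bystander: steel wrench lying on the table behind the lathe, origin under its middle

How it is judged (in metres and radians):
On the way, in this order (a step that is already met when the one before it is completed fails the run):
1. the screw has bottomed finger-tight: it presses on the shoe with more than 9 N, which takes about 0.2 N m on the wing (contact force between screw and shoe above 9 N), for 0.2 s.
2. the screw is backed off a quarter turn, give or take 42 degrees in the shoe's frame (at least 25 degrees either way of a quarter turn from where it really bottomed) (y of wing_end in the frame of shoe above 0.0208 m), for 0.2 s.
At the end, for the whole second after the job is handed in: after bottoming, the screw stands at rest a quarter turn back, give or take 42 degrees in the shoe's frame: the wing's end more than 20.8 mm along the shoe's y (y of wing_end in the frame of shoe above 0.0208 m and angular speed of screw below 0.1 rad/s); the robot touches nothing.
It fails at once if the screw is forced: it presses on the shoe with more than 36 N, about 0.7 N m on the wing (contact force between screw and shoe above 36 N).
It fails at once if the wooden blank is moved more than 25 mm (distance of blank from where it was at the start of the episode above 0.025 m).
It fails at once if the finial is moved more than 25 mm (distance of finial from where it was at the start of the episode above 0.025 m).
It fails at once if the wrench is moved more than 25 mm (distance of wrench from where it was at the start of the episode above 0.025 m).
It also fails if it takes over 72 s, if anything falls off the work surface, if the arm or the gripper's body presses on something with over 40 N, if the wrist force passes 120 N, or if a joint passes its speed limit or range.

ROBOT

A 6-joint arm with a two-finger parallel gripper is mounted at the origin on the work surface. World frame = base frame: x ahead of the robot, y to its left, z up, the work surface at z = 0. Lengths are in m, angles in degrees, forces in N, time in s.
With the tool pointing down it reaches from about 0.3 to 0.75 m from the base axis. Payload 8.5 kg.
Tool frame: the origin (TCP) lies on the centre line of the jaws, within the pads' length; the fingertips stand env.tips_ahead ahead of it and the grasp point (between the pads) lies 8 mm behind it (env.tips_ahead is the distance from the TCP to the fingertips, in m); z points along the fingers, y is the direction in which the jaws open and shut (so a half turn about z gives the same grasp; the last joint's range is limited). The gripper opens to 85 mm and grips with 20 to 120 N. Pads are 22 mm wide; open, the fingers measure 114 mm over their backs; the gripper's body (76 mm by 85 mm) begins 54 mm behind the grasp point. The pads swing forward as they close: fully open they stand 13 mm farther back than shut.
Start: joints at [-12.336, 21.807, 74.336, -0, 83.858, -12.336], TCP at [0.55, 0, 0.242] pointing down, gripper open.
Joint ranges: [-178.18, 178.18], [-50.72, 133.34], [12.68, 142.11], [-81.47, 261.47], [9.98, 163.14], [-165.26, 165.26]. Speed limits (degrees/s): [136.94, 136.94, 180, 180, 180, 180].

INTERFACE

Orientations are given as a 3x3 rotation matrix whose columns are the frame's x, y, z axes.
In Python, from rig import env gives the robot as it stands.
- The arm moves only by the tool servo_tool, never from a script. Its argument "commands" is a list of rows, each an object with "linear": the shift along the tool's x, y, z in mm, a list of three; "angular": the turn, a rotation vector about the tool's x, y, z in degrees, a list of three; "gripper": the opening, from -1 (shut) to 1 (fully open). In form: [{"linear": [x, y, z], "angular": [rx, ry, rz], "gripper": gripper}, ...]. A call has 1 to 20 rows; each row is the pose to reach, as a shift and turn from the pose commanded when the call began, along the tool's axes at that moment; what a row does not reach only later rows make up. A row lasts 1/10 s, in which the tool goes at most 50 mm and 8.59 degrees, less where a joint would pass 70% of its speed; a pose out of reach is approached as far as the arm can. A call with a gripper value outside its range is refused whole. The fingers move at their own pace and stop on an object; "force" is the grip in N (left out, the last holds). Time passes only in rows, so rows that repeat a pose let the fingers close. It gives the time, the measured TCP pose, the force and the opening at its end, in the units of the state.
- env.observe(): the state, without advancing time (a new reading comes with each control period).
- env.get_image(name): name is "scene" or "side" or "wrist"; returns a dict with "frame" (400x640x3 uint8, blue, green, red), "fx", "fy", "cx", "cy" (pixels), "k1" (the pictures are not rectified: a ray, as slopes to the right and down, at radius r is drawn at 1 + k1 r^2 times it, then the intrinsics apply), "cam_to_world" (4x4, takes a point from camera to world coordinates); the wrist camera has in their place "T_tool_cam" (4x4, takes a point from camera to tool coordinates, whose origin is the TCP and whose axes are the flange's). Camera axes: x right, y up, looking along -z (the intrinsics and any distortion apply to the point x, -y, -z); pixel columns grow to the right and rows downward; lengths in m; the calibration is good to about 2 mm. A picture is of the moment at which its call begins: read the wrist's pose just before it. There is no depth.
- env.close_job(): hands the job in, once; it reports no verdict.
Trained networks look in a picture, given as the dict that the camera call returned (one of the last four; its "shot" number tells which), for a name from the list of things; names that differ only in an ending like _2 or _b are one class to them, and where a whole thing is asked for, a point or a joint stands for the part that bears it (a point fixed in the world has none). Each returns a list of dicts, best first, with "confidence" (0 to 1); they miss things now and then, are a little off and sometimes report something else, mostly with a low value. They report only what shows in the picture. A call takes as long as a camera call.
- env.trace(picture, query): "pixels" (400x640 bool, what is visible of it) and "extent" ([left, top, right, bottom] in pixels, round what is visible of it).
The state is a dict: "time_s": time; "q": joint angles; "qvel": joint speeds; "joint_efforts": joint torques, N m; "position": TCP position; "tool_rot": TCP orientation; "ft_force": force on the tool from outside, world axes, zero at the start; "wrist_torque": the same for the moment, N m; "grip_width": finger opening in m.
Only numpy, scipy, OpenCV 4.12 (cv2) and the standard library are available. Lean on these libraries where they do the work, as an engineer would, in place of code of your own. Each camera call takes 0.05 s, during which the arm holds its last target.

## Working session

There is one attempt and no reset: what is moved stays moved. The work goes in short steps, Python scripts to look and compute and a tool call to move; the robot and the scene stay as the last step left them, time stands still between calls to the robot, and variables do not carry over. Pictures are saved under pics/ and viewed, and the job is handed in when it is done.

Besides the shell and the picture viewer there is one more tool, called after "Request:" as name([rows], argument=value, ...), one row to a line, values as JSON. servo_tool: Moves the arm, as the interface text tells. Its arguments: {"type":"object","properties":{"commands":{"type":"array","items":{"type":"object","properties":{"linear":{"type":"array","items":{"type":"number"}},"angular":{"type":"array","items":{"type":"number"}},"gripper":{"type":"number"}}}},"force":{"type":"number"}},"required":["commands"]}

```bash
ls; mkdir -p pics; python3 - <<'E'
from rig import env
import cv2
print(env.observe(), env.tips_ahead)
for n in ("scene","side","wrist"):
    p=env.get_image(n); cv2.imwrite(f"pics/{n}0.png",p["frame"])
    print(n,{k:v for k,v in p.items() if k!="frame"})
E
```

```text
pics
{'time_s': 0.0, 'q': array([-1.23365348e+01,  2.18405700e+01,  7.43855811e+01,  6.96066096e-04,
        8.38569512e+01, -1.23355590e+01]), 'qvel': array([-0.00440943,  0.009157  , -0.06293574,  0.06315982,  0.02324762,
        0.04206231]), 'joint_efforts': array([-1.00240642e-03, -4.48466885e+01, -2.31285810e+01, -2.87182611e-04,
        4.73836102e-03,  1.77242771e-05]), 'position': array([5.49722288e-01, 5.42163497e-05, 2.41710830e-01]), 'tool_rot': array([[ 1.85672916e-05,  9.99999000e-01, -1.41433651e-03],
       [ 9.99999948e-01, -1.81123387e-05,  3.21684474e-04],
       [ 3.21658536e-04, -1.41434241e-03, -9.99998948e-01]]), 'ft_force': array([-0.2121155 , -0.42157461, -0.24865094]), 'wrist_torque': array([ 0.01703029, -0.02994787, -0.01877994]), 'grip_width': 0.0854443837509598} 0.011
scene {'fx': 497.2531182652913, 'fy': 497.2531182652913, 'cx': 320.51768013318105, 'cy': 206.2702158428941, 'k1': -0.11081712642383451, 'cam_to_world': array([[ 0.52062049, -0.45227681,  0.72415467,  1.16714294],
       [ 0.85340378,  0.25021431, -0.45726884, -0.37789096],
       [ 0.0256182
[... 329 characters left out ...]

       [-0.49145035, -0.44116649,  0.75089858,  0.48658236],
       [ 0.0155552 ,  0.85762032,  0.51404807,  0.48354745],
       [ 0.        ,  0.        ,  0.        ,  1.        ]]), 'shot': 2}
wrist {'fx': 322.8945535272914, 'fy': 322.8945535272914, 'cx': 324.81418888479385, 'cy': 201.64775509137363, 'k1': -0.06314396827889522, 'T_tool_cam': array([[-7.93883269e-04,  9.57191663e-01,  2.89453779e-01,
         7.44692757e-02],
       [ 9.99999427e-01,  9.67594547e-04, -4.57035386e-04,
        -9.28997913e-04],
       [-7.17544359e-04,  2.89453250e-01, -9.57191883e-01,
        -1.31918202e-01],
       [ 0.00000000e+00,  0.00000000e+00,  0.00000000e+00,
         1.00000000e+00]]), 'shot': 3}
```

View pics/scene0.png

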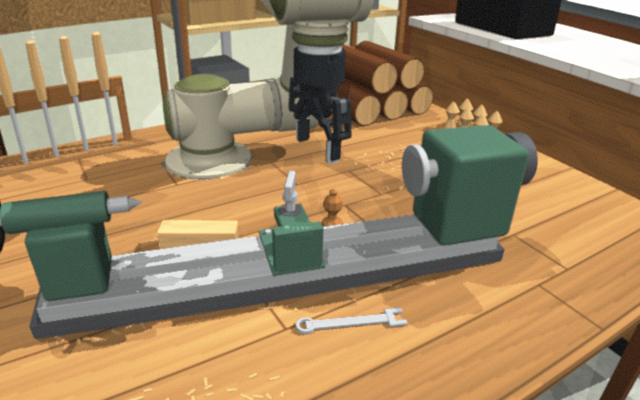

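View pics/side0.png

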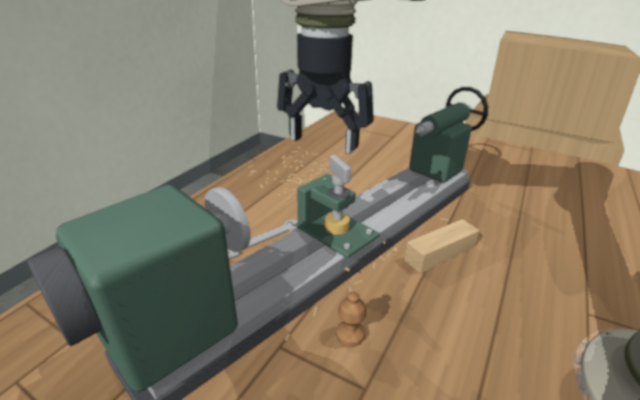

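View pics/wrist0.png

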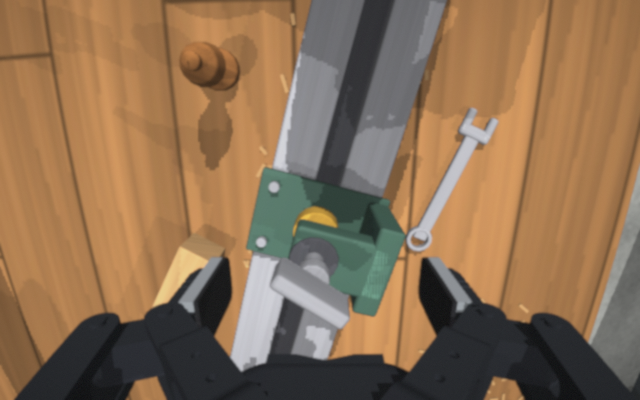

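```bash
cat > fit.py <<'E'
import numpy as np, cv2
from scipy.optimize import minimize
def cam_T(p, st):
    if "cam_to_world" in p: return p["cam_to_world"]
    T=np.eye(4); T[:3,:3]=st["tool_rot"]; T[:3,3]=st["position"]; return T@p["T_tool_cam"]
def proj(p,T,P):
    c=(np.c_[P,np.ones(len(P))]@np.linalg.inv(T).T)[:,:3]
    u=c[:,0]/-c[:,2]; v=-c[:,1]/-c[:,2]; s=1+p["k1"]*(u*u+v*v)
    return np.c_[p["fx"]*u*s+p["cx"],p["fy"]*v*s+p["cy"]]
def parts(x,y,yaw):
    b=np.array([[i*.028,j*.006,k*.014] for i in(-1,1) for j in(-1,1) for k in(-1,1)])
    c,s=np.cos(yaw),np.sin(yaw)
    R=np.array([[c,-s,0],[s,c,0],[0,0,1]])
    o=np.array([x,y,.188]); out=[b@R.T+o]
    a=np.linspace(0,2*np.pi,24,endpoint=False)
    for r,z0,z1 in((.0125,.162,.174),(.008,.144,.162)):
        out.append(np.vstack([np.c_[x+r*np.cos(a),y+r*np.sin(a),0*a+z] for z in(z0,z1)]))
    return out
def sil(p,T,q,S=4):
    m=np.zeros((400*S,640*S),np.uint8)
    for P in parts(*q):
        h=cv2.convexHull(((proj(p,T,P)+.5)*S).astype(np.float32)).astype(np.int32)
        cv2.fillConvexPoly(m,h,255)
    return cv2.resize(m,(640,400),interpolation=cv2.INTER_AREA)/255.
def cost(q,views):
    c=0
    for p,T,m,w in views:
        s=sil(p,T,q); c+=w*np.abs(s-m).sum()/m.sum()
    return c
E
cat > look.py <<'E'
import numpy as np, cv2, sys
from rig import env
from fit import *
tag=sys.argv[1]; names=sys.argv[2].split(","); x0=[float(a) for a in sys.argv[3:6]]
views=[]
for n in names:
    st=env.observe(); p=env.get_image(n); r=env.trace(p,"screw")
    if not r: print(n,"none"); continue
    print(n,[(round(a["confidence"],2),a["extent"]) for a in r], r[0]["pixels"].sum())
    views.append((p,cam_T(p,st),r[0]["pixels"].astype(float),1.))
def fit(vs):
    best=None
    for y in np.radians(np.arange(0,180,20)+x0[2]) if len(sys.argv)<=6 else [np.radians(x0[2])]:
        r=minimize(cost,[x0[0],x0[1],y],args=(vs,),method="Nelder-Mead",options=dict(initial_simplex=np.array([[x0[0],x0[1],y]]*4)+np.array([[0,0,0],[.01,0,0],[0,.01,0],[0,0,.25]]),xatol=1e-4,fatol=1e-3))
        if best is None or r.fun<best.fun: best=r
    return best
for vs,l in [([v],n) for v,n in zip(views,names)]+([(views,"all")] if len(views)>1 else []):
    b=fit(vs); print(l,b.x[:2].round(4),np.degrees(b.x[2]).round(1),round(b.fun,3))
for (p,T,m,w),n in zip(views,names):
    im=cv2.resize(p["frame"],None,fx=3,fy=3,interpolation=cv2.INTER_CUBIC)
    for P in parts(*b.x):
        h=cv2.convexHull(((proj(p,T,P)+.5)*3).astype(np.float32)).astype(np.int32); cv2.polylines(im,[h],True,(0,0,255),1)
    c=(proj(p,T,np.array([[b.x[0],b.x[1],.18]]))[0]*3).astype(int)
    x,y=max(c[0]-250,0),max(c[1]-200,0); cv2.imwrite(f"pics/{tag}_{n}.png",im[y:y+400,x:x+500])
E
python3 look.py a scene,side,wrist 0.55 0.02 -26
```

```text
scene [(0.89, [282.5, 172.8, 298.5, 214.0])] 396
side [(0.88, [326.9, 153.8, 352.0, 221.2])] 659
wrist [(0.83, [272.2, 252.2, 351.2, 332.1])] 3457
scene [-1.4188  1.8013] -55.9 1.0
side [ 0.5415 -0.0435] 103.1 0.476
wrist [ 0.5392 -0.0432] 142.6 0.09
all [ 0.5409 -0.0436] 144.5 0.629
```

```bash
python3 look.py b scene,side,wrist 0.54 -0.0435 -37 1; cd pics; python3 -c "
import cv2
cv2.imwrite('b.png',cv2.resize(cv2.hconcat([cv2.imread(f'b_{n}.png')[50:350,100:400] for n in('scene','side','wrist')]),(800,267)))"
```

```text
scene [(0.94, [280.1, 171.7, 295.5, 213.8]), (0.2, [258.8, 172.3, 324.5, 277.8])] 433
side [(0.81, [328.2, 150.4, 350.4, 221.3])] 659
wrist [(0.95, [270.6, 249.6, 347.4, 328.9])] 3481
scene [ 0.5443 -0.0453] -33.1 0.117
side [ 0.5416 -0.042 ] -38.5 0.204
wrist [ 0.5396 -0.043 ] -37.1 0.082
all [ 0.5414 -0.0433] -35.2 0.542
```

View pics/b.png

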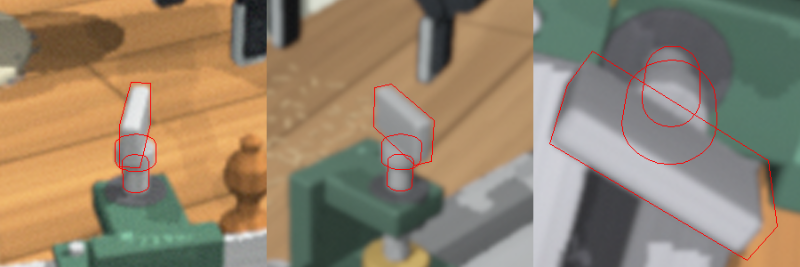

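Request:
servo_tool([
  {"linear":[-15,-3,0],"angular":[0,0,-8],"gripper":1},
  {"linear":[-30,-6,0],"angular":[0,0,-16],"gripper":1},
  {"linear":[-43,-9.5,0],"angular":[0,0,-24],"gripper":1},
  {"linear":[-43,-9.5,0],"angular":[0,0,-32],"gripper":1},
  {"linear":[-43,-9.5,0],"angular":[0,0,-40],"gripper":1},
  {"linear":[-43,-9.5,0],"angular":[0,0,-48],"gripper":1},
  {"linear":[-43,-9.5,0],"angular":[0,0,-54],"gripper":1},
  {"linear":[-43,-9.5,0],"angular":[0,0,-54],"gripper":1},
  {"linear":[-43,-9.5,0],"angular":[0,0,-54],"gripper":1},
  {"linear":[-43,-9.5,0],"angular":[0,0,-54],"gripper":1},
], force=30)

```text
time_s: 1.75
position: [0.5405, -0.043, 0.2423]
tool_rot: [[-0.808, 0.589, 0.0], [0.589, 0.808, 0.0], [-0.0, 0.0, -1.0]]
ft_force: [0.2, 0.2, -0.7]
grip_width: 0.0852
```

```bash
python3 look.py c wrist,side 0.54 -0.0435 -37 1;  python3 -c "
from rig import env; s=env.observe(); print(s['position'],s['tool_rot'].round(3),s['q'],s['time_s'])"
cd pics; python3 -c "
import cv2
cv2.imwrite('c.png',cv2.hconcat([cv2.imread(f'c_{n}.png')[50:350,100:400] for n in('wrist','side')]))"
```

```text
wrist [(0.95, [308.1, 182.2, 342.3, 281.8]), (0.36, [354.8, 228.6, 486.5, 280.2])] 2333
side [(0.76, [328.8, 153.9, 351.0, 221.5])] 599
wrist [ 0.5392 -0.0437] -35.5 0.083
side [ 0.5416 -0.043 ] -40.5 0.228
all [ 0.5405 -0.0443] -36.0 0.413
[ 0.5404864  -0.04300623  0.24230886] [[-0.809  0.588 -0.   ]
 [ 0.588  0.809  0.   ]
 [ 0.     0.    -1.   ]] [-1.70655577e+01  2.10227269e+01  7.55778602e+01  3.69962234e-04
  8.34003575e+01 -7.10226124e+01] 1.95
```

View pics/c.png

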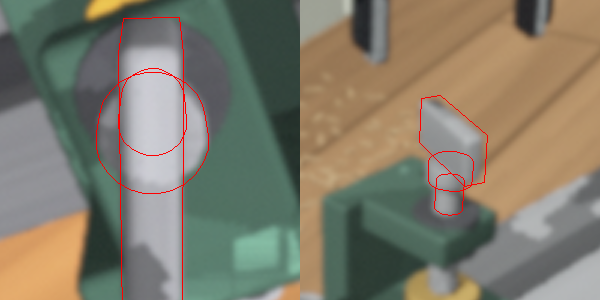

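Request:
servo_tool([
  {"linear":[0.5,-1,20],"angular":[0,0,0.5],"gripper":1},
  {"linear":[0.5,-1,40],"angular":[0,0,0.5],"gripper":0.5},
  {"linear":[0.5,-1,53],"angular":[0,0,0.5],"gripper":0},
  {"linear":[0.5,-1,53],"angular":[0,0,0.5],"gripper":-0.3},
  {"linear":[0.5,-1,53],"angular":[0,0,0.5],"gripper":-0.3},
  {"linear":[0.5,-1,53],"angular":[0,0,0.5],"gripper":-0.3},
  {"linear":[0.5,-1,53],"angular":[0,0,0.5],"gripper":-0.3},
])

```text
time_s: 2.65
position: [0.5398, -0.0436, 0.1901]
tool_rot: [[-0.804, 0.595, 0.001], [0.595, 0.804, -0.0], [-0.001, 0.0, -1.0]]
ft_force: [0.4, 0.2, 0.1]
grip_width: 0.0297
```

```bash
python3 - <<'E'
from rig import env
import cv2
s=env.observe(); print(s['position'],s['ft_force'],s['wrist_torque'],s['grip_width'],s['time_s'])
o=[]
for n in ("scene","side","wrist"):
    f=env.get_image(n)["frame"]
    y,x={"scene":(100,200),"side":(80,240),"wrist":(120,200)}[n]
    h,w=(130,180)
    o.append(cv2.resize(f[y:y+h,x:x+w] if n!="wrist" else f[100:400,120:535],(400,290),interpolation=cv2.INTER_CUBIC))
cv2.imwrite("pics/d.png",cv2.vconcat([cv2.hconcat(o[:2]),cv2.hconcat([o[2],o[2]*0])]))
E
```

```text
[ 0.53977391 -0.04355196  0.19011304] [0.3727023  0.17184972 0.14168602] [-0.04794226  0.05722103  0.00335877] 0.029702836024361273 2.65
```

View pics/d.png

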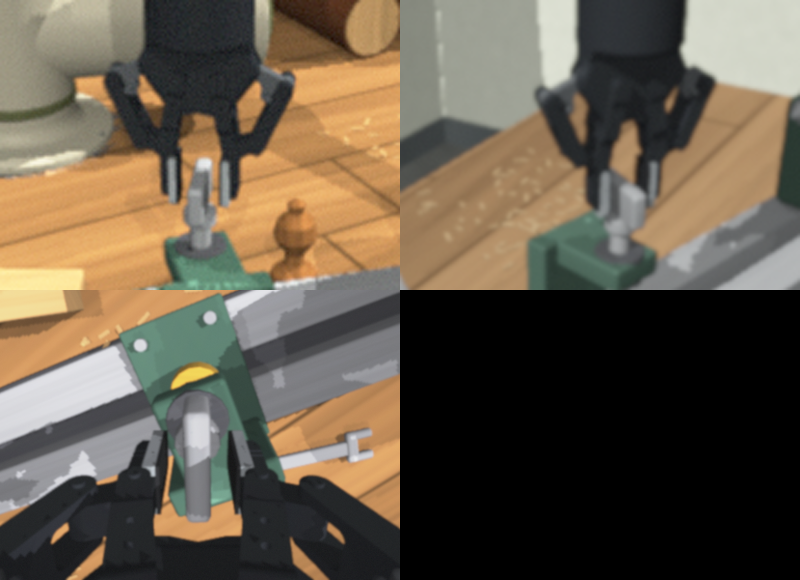

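The jaws are open about 30 mm and straddle the wing evenly. In the wrist crop the fingers are at columns 163 and 232 and the wing is at 198. Closing.

Request:
servo_tool([
  {"linear":[0,0,0],"angular":[0,0,0],"gripper":-1},
  {"linear":[0,0,0],"angular":[0,0,0],"gripper":-1},
  {"linear":[0,0,0],"angular":[0,0,0],"gripper":-1},
  {"linear":[0,0,0],"angular":[0,0,0],"gripper":-1},
  {"linear":[0,0,0],"angular":[0,0,0],"gripper":-1},
  {"linear":[0,0,0],"angular":[0,0,0],"gripper":-1},
], force=30)

```text
time_s: 3.4
position: [0.5394, -0.0436, 0.1896]
tool_rot: [[-0.804, 0.595, 0.0], [0.595, 0.804, -0.0], [-0.0, -0.0, -1.0]]
ft_force: [-2.3, -0.9, 4.9]
grip_width: 0.0114
```

```bash
cat > st.py <<'E'
from rig import env
import numpy as np
s=env.observe(); R=s['tool_rot']
print('t',s['time_s'],'pos',s['position'].round(4),'F',s['ft_force'].round(1),'M',s['wrist_torque'].round(3),'w',round(s['grip_width'],4),'yaw',np.degrees(np.arctan2(R[1,0],R[0,0])).round(1),'q6',s['q'][5].round(1),'j6eff',s['joint_efforts'][5].round(3))
E
python3 st.py
```

```text
t 3.4 pos [ 0.5394 -0.0436  0.1896] F [-2.3 -0.9  4.9] M [-0.178  0.407 -0.02 ] w 0.0114 yaw 143.5 q6 -70.6 j6eff -0.019
```

Request:
servo_tool([
  {"linear":[0,0,0],"angular":[0,0,4],"gripper":-1},
  {"linear":[0,0,0],"angular":[0,0,8],"gripper":-1},
  {"linear":[0,0,0],"angular":[0,0,12],"gripper":-1},
  {"linear":[0,0,0],"angular":[0,0,16],"gripper":-1},
  {"linear":[0,0,0],"angular":[0,0,20],"gripper":-1},
])

```text
time_s: 3.9
position: [0.5397, -0.0433, 0.1895]
tool_rot: [[-0.55, 0.835, 0.001], [0.835, 0.55, 0.0], [-0.0, 0.001, -1.0]]
ft_force: [-1.5, 2.0, 4.1]
grip_width: 0.0116
```

```bash
python3 st.py
```

```text
t 3.9 pos [ 0.5397 -0.0433  0.1895] F [-1.5  2.   4.1] M [0.151 0.183 0.073] w 0.0116 yaw 123.3 q6 -50.5 j6eff -0.869
```

```bash
python3 st.py
```

```text
t 3.9 pos [ 0.5397 -0.0433  0.1895] F [-1.5  2.   4.1] M [0.151 0.183 0.073] w 0.0116 yaw 123.3 q6 -50.5 j6eff -0.869
```

Request:
servo_tool([
  {"linear":[0,0,0],"angular":[0,0,5],"gripper":-1},
  {"linear":[0,0,0],"angular":[0,0,10],"gripper":-1},
  {"linear":[0,0,0],"angular":[0,0,15],"gripper":-1},
  {"linear":[0,0,0],"angular":[0,0,20],"gripper":-1},
  {"linear":[0,0,0],"angular":[0,0,25],"gripper":-1},
  {"linear":[0,0,0],"angular":[0,0,30],"gripper":-1},
  {"linear":[0,0,0],"angular":[0,0,35],"gripper":-1},
  {"linear":[0,0,0],"angular":[0,0,40],"gripper":-1},
  {"linear":[0,0,0],"angular":[0,0,45],"gripper":-1},
  {"linear":[0,0,0],"angular":[0,0,50],"gripper":-1},
  {"linear":[0,0,0],"angular":[0,0,55],"gripper":-1},
  {"linear":[0,0,0],"angular":[0,0,60],"gripper":-1},
  {"linear":[0,0,0],"angular":[0,0,65],"gripper":-1},
  {"linear":[0,0,0],"angular":[0,0,70],"gripper":-1},
])

```text
time_s: 5.3
position: [0.5411, -0.0433, 0.1896]
tool_rot: [[0.598, 0.802, 0.004], [0.802, -0.598, 0.0], [0.003, 0.003, -1.0]]
ft_force: [6.9, 1.1, 0.4]
grip_width: 0.0113
```

```bash
python3 st.py
```

```text
t 5.3 pos [ 0.5411 -0.0433  0.1896] F [6.9 1.1 0.4] M [ 0.258 -0.972  0.028] w 0.0113 yaw 53.3 q6 19.5 j6eff -1.093
```

Request:
servo_tool([
  {"linear":[0.3,0.4,0],"angular":[0,0,4],"gripper":-1},
  {"linear":[0.6,0.8,0],"angular":[0,0,8],"gripper":-1},
  {"linear":[0.6,0.8,0],"angular":[0,0,12],"gripper":-1},
  {"linear":[0.6,0.8,0],"angular":[0,0,16],"gripper":-1},
  {"linear":[0.6,0.8,0],"angular":[0,0,20],"gripper":-1},
  {"linear":[0.6,0.8,0],"angular":[0,0,24],"gripper":-1},
  {"linear":[0.6,0.8,0],"angular":[0,0,28],"gripper":-1},
  {"linear":[0.6,0.8,0],"angular":[0,0,30],"gripper":-1},
])

```text
time_s: 6.1
position: [0.5416, -0.0438, 0.1896]
tool_rot: [[0.918, 0.397, 0.003], [0.397, -0.918, -0.001], [0.002, 0.002, -1.0]]
ft_force: [3.8, -1.5, 2.5]
grip_width: 0.0116
```

```bash
python3 st.py
```

```text
t 6.1 pos [ 0.5416 -0.0438  0.1896] F [ 3.8 -1.5  2.5] M [-0.236 -0.454  0.053] w 0.0116 yaw 23.4 q6 49.5 j6eff -0.093
```

Request:
servo_tool([
  {"linear":[0,0,0],"angular":[0,0,2],"gripper":-1},
  {"linear":[0,0,0],"angular":[0,0,4],"gripper":-1},
  {"linear":[0,0,0],"angular":[0,0,5],"gripper":-1},
])

```text
time_s: 6.4
position: [0.5416, -0.0439, 0.1896]
tool_rot: [[0.949, 0.316, 0.003], [0.316, -0.949, -0.001], [0.003, 0.002, -1.0]]
ft_force: [6.2, -3.4, 1.6]
grip_width: 0.011
```

```bash
python3 st.py
```

```text
t 6.4 pos [ 0.5416 -0.0439  0.1896] F [ 6.2 -3.4  1.6] M [-0.338 -0.727  0.055] w 0.011 yaw 18.4 q6 54.4 j6eff -0.001
```

```bash
python3 - <<'E'
from rig import env
s=env.observe();print(s['wrist_torque'][2])
E
```

```text
0.05457197772579745
```

Request:
servo_tool([
  {"linear":[0,0,0],"angular":[0,0,2],"gripper":-1},
  {"linear":[0,0,0],"angular":[0,0,4],"gripper":-1},
  {"linear":[0,0,0],"angular":[0,0,5],"gripper":-1},
])

```text
time_s: 6.7
position: [0.5417, -0.044, 0.1896]
tool_rot: [[0.973, 0.232, 0.003], [0.232, -0.973, -0.001], [0.003, 0.002, -1.0]]
ft_force: [5.2, -3.3, 0.2]
grip_width: 0.0116
```

```bash
python3 st.py
```

```text
t 6.7 pos [ 0.5417 -0.044   0.1896] F [ 5.2 -3.3  0.2] M [-0.408 -0.713  0.044] w 0.0116 yaw 13.4 q6 59.4 j6eff -0.018
```

Request:
servo_tool([
  {"linear":[0,0,0],"angular":[0,0,2],"gripper":-1},
  {"linear":[0,0,0],"angular":[0,0,4],"gripper":-1},
  {"linear":[0,0,0],"angular":[0,0,5],"gripper":-1},
])

```text
time_s: 7.0
position: [0.5417, -0.0442, 0.1896]
tool_rot: [[0.989, 0.147, 0.003], [0.147, -0.989, -0.001], [0.003, 0.002, -1.0]]
ft_force: [5.9, -3.9, 1.3]
grip_width: 0.0112
```

```bash
python3 st.py
```

```text
t 7.0 pos [ 0.5417 -0.0442  0.1896] F [ 5.9 -3.9  1.3] M [-0.531 -0.774  0.061] w 0.0112 yaw 8.4 q6 64.4 j6eff -0.018
```

Request:
servo_tool([
  {"linear":[0.6,0.5,0],"angular":[0,0,2],"gripper":-1},
  {"linear":[0.6,0.5,0],"angular":[0,0,4],"gripper":-1},
  {"linear":[0.6,0.5,0],"angular":[0,0,5],"gripper":-1},
])

```text
time_s: 7.3
position: [0.5417, -0.0442, 0.1896]
tool_rot: [[0.998, 0.06, 0.002], [0.06, -0.998, -0.001], [0.002, 0.001, -1.0]]
ft_force: [2.8, -2.6, 2.2]
grip_width: 0.0114
```

```bash
python3 st.py
```

```text
t 7.3 pos [ 0.5417 -0.0442  0.1896] F [ 2.8 -2.6  2.2] M [-0.432 -0.426  0.039] w 0.0114 yaw 3.5 q6 69.4 j6eff 0.003
```

Request:
servo_tool([
  {"linear":[0,0,0],"angular":[0,0,2],"gripper":-1},
  {"linear":[0,0,0],"angular":[0,0,4],"gripper":-1},
  {"linear":[0,0,0],"angular":[0,0,5],"gripper":-1},
])

```text
time_s: 7.6
position: [0.5417, -0.0443, 0.1896]
tool_rot: [[1.0, -0.027, 0.002], [-0.027, -1.0, -0.001], [0.002, 0.001, -1.0]]
ft_force: [4.4, -4.9, 2.7]
grip_width: 0.0113
```

```bash
python3 st.py
```

```text
t 7.6 pos [ 0.5417 -0.0443  0.1896] F [ 4.4 -4.9  2.7] M [-0.614 -0.541  0.019] w 0.0113 yaw -1.5 q6 74.4 j6eff 0.004
```

Request:
servo_tool([
  {"linear":[0.2,0.4,0],"angular":[0,0,2],"gripper":-1},
  {"linear":[0.3,0.6,0],"angular":[0,0,4],"gripper":-1},
  {"linear":[0.3,0.6,0],"angular":[0,0,5],"gripper":-1},
])

```text
time_s: 7.9
position: [0.5417, -0.0445, 0.1895]
tool_rot: [[0.994, -0.114, 0.001], [-0.114, -0.994, 0.0], [0.001, -0.0, -1.0]]
ft_force: [1.9, -1.3, 4.5]
grip_width: 0.0114
```

```bash
python3 st.py
```

```text
t 7.9 pos [ 0.5417 -0.0445  0.1895] F [ 1.9 -1.3  4.5] M [-0.273 -0.382  0.12 ] w 0.0114 yaw -6.5 q6 79.3 j6eff -0.003
```

Request:
servo_tool([
  {"linear":[0,0,0],"angular":[0,0,1],"gripper":-1},
  {"linear":[0,0,0],"angular":[0,0,2],"gripper":-1},
])

```text
time_s: 8.1
position: [0.5417, -0.0445, 0.1895]
tool_rot: [[0.989, -0.149, 0.001], [-0.149, -0.989, -0.0], [0.001, 0.0, -1.0]]
ft_force: [2.7, -1.5, 5.0]
grip_width: 0.0114
```

```bash
python3 st.py
```

```text
t 8.1 pos [ 0.5417 -0.0445  0.1895] F [ 2.7 -1.5  5. ] M [-0.213 -0.397  0.097] w 0.0114 yaw -8.5 q6 81.4 j6eff -0.188
```

Request:
servo_tool([
  {"linear":[0,0,0],"angular":[0,0,1],"gripper":-1},
  {"linear":[0,0,0],"angular":[0,0,2],"gripper":-1},
  {"linear":[0,0,0],"angular":[0,0,3],"gripper":-1},
])

```text
time_s: 8.4
position: [0.5417, -0.0446, 0.1895]
tool_rot: [[0.98, -0.201, 0.001], [-0.201, -0.98, -0.0], [0.001, 0.0, -1.0]]
ft_force: [2.9, -1.8, 4.7]
grip_width: 0.0112
```

```bash
python3 st.py
```

```text
t 8.4 pos [ 0.5417 -0.0446  0.1895] F [ 2.9 -1.8  4.7] M [-0.281 -0.516  0.025] w 0.0112 yaw -11.6 q6 84.4 j6eff -0.178
```

Not bottomed yet; that was noise. Going on.

Request:
servo_tool([
  {"linear":[0,0,0],"angular":[0,0,2],"gripper":-1},
  {"linear":[0,0,0],"angular":[0,0,4],"gripper":-1},
])

```text
time_s: 8.6
position: [0.5417, -0.0447, 0.1896]
tool_rot: [[0.963, -0.269, 0.001], [-0.269, -0.963, -0.0], [0.001, 0.0, -1.0]]
ft_force: [3.7, -3.0, 4.7]
grip_width: 0.0111
```

```bash
python3 st.py
```

```text
t 8.6 pos [ 0.5417 -0.0447  0.1896] F [ 3.7 -3.   4.7] M [-0.367 -0.452  0.016] w 0.0111 yaw -15.6 q6 88.4 j6eff -0.419
```

Request:
servo_tool([
  {"linear":[0.2,0.3,0],"angular":[0,0,2],"gripper":-1},
  {"linear":[0.2,0.3,0],"angular":[0,0,4],"gripper":-1},
])

```text
time_s: 8.8
position: [0.5417, -0.0448, 0.1895]
tool_rot: [[0.942, -0.335, 0.0], [-0.335, -0.942, 0.0], [0.0, -0.0, -1.0]]
ft_force: [2.1, -1.9, 6.7]
grip_width: 0.011
```

```bash
python3 st.py
```

```text
t 8.8 pos [ 0.5417 -0.0448  0.1895] F [ 2.1 -1.9  6.7] M [-0.216 -0.38   0.041] w 0.011 yaw -19.6 q6 92.4 j6eff -0.414
```

Request:
servo_tool([
  {"linear":[0,0,0],"angular":[0,0,2],"gripper":-1},
  {"linear":[0,0,0],"angular":[0,0,4],"gripper":-1},
])

```text
time_s: 9.0
position: [0.5416, -0.0449, 0.1895]
tool_rot: [[0.916, -0.4, 0.0], [-0.4, -0.916, -0.0], [0.0, -0.0, -1.0]]
ft_force: [3.2, -1.0, 5.1]
grip_width: 0.0114
```

```bash
python3 st.py; python3 - <<'E'
from rig import env
import cv2
o=[]
for n in ("scene","side"):
    f=env.get_image(n)["frame"]
    y,x={"scene":(120,220),"side":(100,260)}[n]
    o.append(cv2.resize(f[y:y+100,x:x+130],(400,308),interpolation=cv2.INTER_CUBIC))
cv2.imwrite("pics/e.png",cv2.hconcat(o))
E
```

```text
t 9.0 pos [ 0.5416 -0.0449  0.1895] F [ 3.2 -1.   5.1] M [-0.243 -0.323  0.073] w 0.0114 yaw -23.6 q6 96.4 j6eff -0.409
```

View pics/e.png

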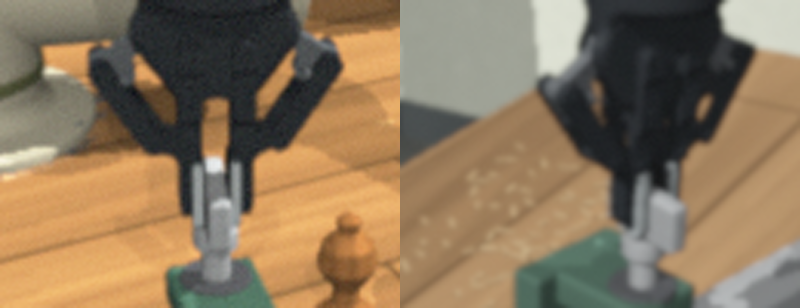

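The jaws hold the wing squarely and it has turned with them, about 167° so far. Continuing.

Request:
servo_tool([
  {"linear":[0,0,0],"angular":[0,0,2],"gripper":-1},
  {"linear":[0,0,0],"angular":[0,0,4],"gripper":-1},
])

```text
time_s: 9.3
position: [0.5416, -0.0449, 0.1896]
tool_rot: [[0.886, -0.463, 0.0], [-0.463, -0.886, -0.0], [0.0, 0.0, -1.0]]
ft_force: [1.4, -2.4, 5.4]
grip_width: 0.0111
```

```bash
python3 st.py
```

```text
t 9.3 pos [ 0.5416 -0.0449  0.1896] F [ 1.4 -2.4  5.4] M [-0.324 -0.313  0.055] w 0.0111 yaw -27.6 q6 100.4 j6eff -0.43
```

Request:
servo_tool([
  {"linear":[0,0,0],"angular":[0,0,2],"gripper":-1},
  {"linear":[0,0,0],"angular":[0,0,4],"gripper":-1},
])

```text
time_s: 9.5
position: [0.5415, -0.045, 0.1895]
tool_rot: [[0.852, -0.524, 0.0], [-0.524, -0.852, -0.0], [0.0, 0.0, -1.0]]
ft_force: [0.3, -2.0, 6.6]
grip_width: 0.0114
```

```bash
python3 st.py
```

```text
t 9.5 pos [ 0.5415 -0.045   0.1895] F [ 0.3 -2.   6.6] M [-0.374 -0.17   0.112] w 0.0114 yaw -31.6 q6 104.4 j6eff -0.408
```

Request:
servo_tool([
  {"linear":[0,0,0],"angular":[0,0,1.5],"gripper":-1},
  {"linear":[0,0,0],"angular":[0,0,3],"gripper":-1},
])

```text
time_s: 9.7
position: [0.5415, -0.0451, 0.1895]
tool_rot: [[0.823, -0.568, 0.0], [-0.568, -0.823, -0.0], [0.0, 0.0, -1.0]]
ft_force: [1.7, -3.7, 5.8]
grip_width: 0.011
```

```bash
python3 st.py
```

```text
t 9.7 pos [ 0.5415 -0.0451  0.1895] F [ 1.7 -3.7  5.8] M [-0.4   -0.229  0.047] w 0.011 yaw -34.6 q6 107.4 j6eff -0.287
```

Request:
servo_tool([
  {"linear":[0.2,0.3,0],"angular":[0,0,2],"gripper":-1},
  {"linear":[0.2,0.3,0],"angular":[0,0,4],"gripper":-1},
])

```text
time_s: 9.9
position: [0.5414, -0.0451, 0.1895]
tool_rot: [[0.781, -0.624, -0.0], [-0.624, -0.781, 0.0], [-0.0, -0.0, -1.0]]
ft_force: [1.2, -1.7, 6.9]
grip_width: 0.0112
```

```bash
python3 st.py
```

```text
t 9.9 pos [ 0.5414 -0.0451  0.1895] F [ 1.2 -1.7  6.9] M [-0.175 -0.22   0.072] w 0.0112 yaw -38.6 q6 111.3 j6eff -0.42
```

Request:
servo_tool([
  {"linear":[0,0,0],"angular":[0,0,2],"gripper":-1},
  {"linear":[0,0,0],"angular":[0,0,4],"gripper":-1},
])

```text
time_s: 10.1
position: [0.5414, -0.0452, 0.1895]
tool_rot: [[0.736, -0.677, -0.0], [-0.677, -0.736, -0.0], [-0.0, 0.0, -1.0]]
ft_force: [1.1, -1.3, 7.8]
grip_width: 0.0113
```

```bash
python3 st.py
```

```text
t 10.1 pos [ 0.5414 -0.0452  0.1895] F [ 1.1 -1.3  7.8] M [-0.28  -0.194  0.068] w 0.0113 yaw -42.6 q6 115.3 j6eff -0.409
```

Request:
servo_tool([
  {"linear":[0,0,0],"angular":[0,0,2],"gripper":-1},
  {"linear":[0,0,0],"angular":[0,0,4],"gripper":-1},
])

```text
time_s: 10.3
position: [0.5413, -0.0453, 0.1895]
tool_rot: [[0.687, -0.727, -0.0], [-0.727, -0.687, -0.0], [-0.0, 0.0, -1.0]]
ft_force: [0.5, -2.6, 7.1]
grip_width: 0.0114
```

```bash
python3 st.py
```

```text
t 10.3 pos [ 0.5413 -0.0453  0.1895] F [ 0.5 -2.6  7.1] M [-0.346 -0.009  0.098] w 0.0114 yaw -46.6 q6 119.3 j6eff -0.351
```

Request:
servo_tool([
  {"linear":[0,0,0],"angular":[0,0,2],"gripper":-1},
  {"linear":[0,0,0],"angular":[0,0,4],"gripper":-1},
])

```text
time_s: 10.5
position: [0.5412, -0.0454, 0.1895]
tool_rot: [[0.635, -0.772, -0.001], [-0.772, -0.635, -0.001], [-0.0, 0.001, -1.0]]
ft_force: [0.4, -3.5, 6.8]
grip_width: 0.0115
```

```bash
python3 st.py
```

```text
t 10.5 pos [ 0.5412 -0.0454  0.1895] F [ 0.4 -3.5  6.8] M [-0.513  0.166  0.517] w 0.0115 yaw -50.6 q6 123.3 j6eff 0.042
```

It has bottomed: torque jumped to about 0.5 N m, inside the finger-tight window. I'll ease it half a degree and hold.

Request:
servo_tool([
  {"linear":[0,0,0],"angular":[0,0,-0.5],"gripper":-1},
  {"linear":[0,0,0],"angular":[0,0,-0.5],"gripper":-1},
])

```text
time_s: 10.7
position: [0.5412, -0.0454, 0.1895]
tool_rot: [[0.643, -0.766, -0.001], [-0.766, -0.643, -0.001], [-0.0, 0.001, -1.0]]
ft_force: [1.4, -2.8, 6.3]
grip_width: 0.0117
```

```bash
python3 st.py
```

```text
t 10.7 pos [ 0.5412 -0.0454  0.1895] F [ 1.4 -2.8  6.3] M [-0.488  0.125  0.392] w 0.0117 yaw -50.0 q6 122.7 j6eff 0.333
```

Request:
servo_tool([
  {"linear":[0,0,0],"angular":[0,0,0],"gripper":-1},
  {"linear":[0,0,0],"angular":[0,0,0],"gripper":-1},
  {"linear":[0,0,0],"angular":[0,0,0],"gripper":-1},
])

```text
time_s: 11.0
position: [0.5412, -0.0454, 0.1895]
tool_rot: [[0.643, -0.766, -0.001], [-0.766, -0.643, -0.001], [-0.0, 0.001, -1.0]]
ft_force: [0.2, -1.3, 6.9]
grip_width: 0.0114
```

```bash
python3 st.py
```

```text
t 11.0 pos [ 0.5412 -0.0454  0.1895] F [ 0.2 -1.3  6.9] M [-0.433  0.123  0.448] w 0.0114 yaw -50.0 q6 122.7 j6eff 0.389
```

Request:
servo_tool([
  {"linear":[0,0,0],"angular":[0,0,-5],"gripper":-1},
  {"linear":[0,0,0],"angular":[0,0,-10],"gripper":-1},
  {"linear":[-0.1,-0.1,0],"angular":[0,0,-15],"gripper":-1},
  {"linear":[-0.1,-0.1,0],"angular":[0,0,-20],"gripper":-1},
  {"linear":[-0.1,-0.2,0],"angular":[0,0,-25],"gripper":-1},
  {"linear":[-0.2,-0.3,0],"angular":[0,0,-30],"gripper":-1},
  {"linear":[-0.2,-0.4,0],"angular":[0,0,-35],"gripper":-1},
  {"linear":[-0.3,-0.4,0],"angular":[0,0,-40],"gripper":-1},
  {"linear":[-0.3,-0.5,0],"angular":[0,0,-45],"gripper":-1},
  {"linear":[-0.3,-0.5,0],"angular":[0,0,-50],"gripper":-1},
])

```text
time_s: 12.0
position: [0.5417, -0.0444, 0.1895]
tool_rot: [[1.0, 0.003, 0.0], [0.003, -1.0, 0.001], [0.0, -0.001, -1.0]]
ft_force: [2.2, 0.9, 5.6]
grip_width: 0.0114
```

```bash
python3 st.py
```

```text
t 12.0 pos [ 0.5417 -0.0444  0.1895] F [2.2 0.9 5.6] M [ 0.046 -0.319 -0.055] w 0.0114 yaw 0.2 q6 72.6 j6eff 1.1
```

Request:
servo_tool([
  {"linear":[0,0,0],"angular":[0,0,-5],"gripper":-1},
  {"linear":[0,0,0],"angular":[0,0,-10],"gripper":-1},
  {"linear":[0,0,0],"angular":[0,0,-15],"gripper":-1},
  {"linear":[0,-0.1,0],"angular":[0,0,-20],"gripper":-1},
  {"linear":[0,-0.2,0],"angular":[0,0,-25],"gripper":-1},
  {"linear":[0,-0.3,0],"angular":[0,0,-30],"gripper":-1},
  {"linear":[0,-0.4,0],"angular":[0,0,-35],"gripper":-1},
  {"linear":[0,-0.4,0],"angular":[0,0,-40],"gripper":-1},
  {"linear":[0,-0.4,0],"angular":[0,0,-43.5],"gripper":-1},
  {"linear":[0,-0.4,0],"angular":[0,0,-43.5],"gripper":-1},
  {"linear":[0,-0.4,0],"angular":[0,0,-43.5],"gripper":-1},
  {"linear":[0,-0.4,0],"angular":[0,0,-43.5],"gripper":-1},
  {"linear":[0,-0.4,0],"angular":[0,0,-43.5],"gripper":-1},
])

```text
time_s: 13.3
position: [0.5414, -0.0435, 0.1895]
tool_rot: [[0.725, 0.688, -0.001], [0.688, -0.725, 0.001], [0.0, -0.001, -1.0]]
ft_force: [0.5, 3.1, 7.0]
grip_width: 0.0114
```

```bash
python3 st.py
```

```text
t 13.3 pos [ 0.5414 -0.0435  0.1895] F [0.5 3.1 7. ] M [ 0.324 -0.109  0.007] w 0.0114 yaw 43.5 q6 29.4 j6eff 0.048
```

Release: open in place, then rise straight up.

Request:
servo_tool([
  {"linear":[0,0,0],"angular":[0,0,0],"gripper":-0.3},
  {"linear":[0,0,0],"angular":[0,0,0],"gripper":0},
  {"linear":[0,0,0],"angular":[0,0,0],"gripper":0.3},
  {"linear":[0,0,0],"angular":[0,0,0],"gripper":0.5},
  {"linear":[0,0,0],"angular":[0,0,0],"gripper":0.5},
  {"linear":[0,0,0],"angular":[0,0,0],"gripper":0.5},
  {"linear":[0,0,-15],"angular":[0,0,0],"gripper":0.5},
  {"linear":[0,0,-35],"angular":[0,0,0],"gripper":0.5},
  {"linear":[0,0,-60],"angular":[0,0,0],"gripper":0.5},
  {"linear":[0,0,-80],"angular":[0,0,0],"gripper":0.5},
  {"linear":[0,0,-80],"angular":[0,0,0],"gripper":0.5},
  {"linear":[0,0,-80],"angular":[0,0,0],"gripper":0.5},
  {"linear":[0,0,-80],"angular":[0,0,0],"gripper":0.5},
])

```text
time_s: 14.6
position: [0.5413, -0.0442, 0.2681]
tool_rot: [[0.725, 0.688, -0.002], [0.688, -0.725, 0.001], [-0.001, -0.002, -1.0]]
ft_force: [0.1, -0.2, -0.4]
grip_width: 0.0641
```

```bash
python3 st.py; python3 look.py f wrist,side 0.541 -0.0435 43 1; cd pics; python3 -c "
import cv2
cv2.imwrite('f.png',cv2.hconcat([cv2.imread(f'f_{n}.png')[50:350,100:400] for n in('wrist','side')]))"
```

```text
t 14.6 pos [ 0.5413 -0.0442  0.2681] F [ 0.1 -0.2 -0.4] M [-0.022 -0.023  0.058] w 0.0641 yaw 43.5 q6 29.3 j6eff 0.0
wrist [(0.64, [310.1, 175.1, 340.0, 260.4])] 1780
side [(0.57, [321.1, 158.1, 352.7, 219.4])] 745
wrist [ 0.5396 -0.0435] 43.7 0.12
side [ 0.5416 -0.0428] 54.3 0.215
all [ 0.5408 -0.0425] 43.9 0.367
```

View pics/f.png

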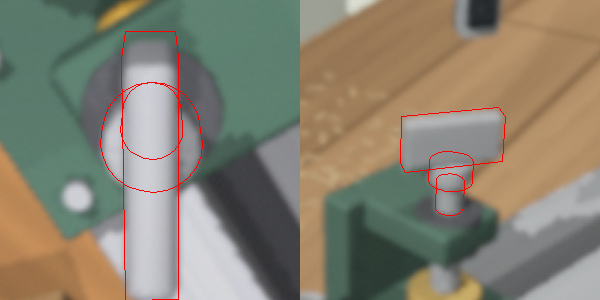

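The wing rests at yaw 43.7°, in line with the image model, and the gripper is well clear. Handing in.

```bash
python3 -c "
from rig import env; print(env.close_job())"; python3 st.py
```

```text
the job is handed in; nothing more can be done
None
the job is handed in; nothing more can be done
```

I turned the clamp screw down finger-tight, backed it off a quarter turn and let go, then handed the job in. It took about 15 s, and handing in gives no verdict.

- **Bottoming:** The gripper held the wing at 30 N. The screw bottomed after about 190° clockwise (0.53 of a turn). Wrist torque jumped from about 0.07–0.1 to a highest reading of 0.52 N m, including about 0.05 N m of friction. I eased it half a degree and held it for 0.5 s at 0.39–0.45 N m.
- **Back-off:** I estimate true bottom at a wing yaw of about −46.5°, and left the wing at +43.5°, a quarter turn back.
- **Last checks:** With the gripper open and about 80 mm higher, wrist force was near zero. The wrist camera put the wing at 43.7°, matching the tool reading. The side camera alone gave 54°, but it was a worse fit and is still within tolerance.
- **Not checked:** I did not re-measure the wood blank, finial and wrench at the end. The gripper only worked above the saddle and no contact there showed up.

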